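# Set the stop collar to the thickness of an offcut

## Robot

A 6-joint arm with a two-finger parallel gripper is mounted at the origin on a cart in front of the work surface, level with it; the furniture and walls round the work are solid. World frame = base frame: x ahead of the robot, y to its left, z up, the work surface at z = 0. Lengths are in m, angles in rad, forces in N, time in s.
With the tool pointing down it reaches from about 0.325 to 0.9 m from the base axis. Payload 6.1 kg.
Tool frame: the origin (TCP) lies midway between the tips of the shut fingers; the grasp point (between the pads) lies 19 mm behind it; z points along the fingers, y is the line along which they close (so a half turn about z gives the same grasp; the last joint's range is limited). The gripper opens to 85 mm and grips with 20 to 120 N. Pads are 22 mm wide; open, the fingers measure 114 mm over their backs; the gripper's body (76 mm by 85 mm) begins 54 mm behind the grasp point. The pads swing forward as they close: fully open they stand 13 mm farther back than shut.
Start: joints at [1.126, 0.22, 1.526, -0, 1.395, -0.126], TCP at [0.196, 0.594, 0.231] pointing down, gripper open.
Joint ranges: [-2.98, 2.98], [-0.91, 2.08], [0.09, 2.57], [-1.24, 4.39], [0.2, 2.65], [-2.68, 2.68]. Speed limits (rad/s): [2.57, 2.57, 3.01, 3.14, 3.14, 3.14].

## Interface

Orientations are given as [roll, pitch, yaw] about the fixed x, y, z axes, in that order (R = Rz(yaw) Ry(pitch) Rx(roll)).
In Python, from plant import movep, move_l, set_joints, gripper_to, hold, inverse_kinematics, observe, get_image, get_calibration, Unreachable, job_done gives the robot as it stands. Calls block until the motion is done:
- movep(position, orientation): joint-space move of the TCP to a pose.
- move_l(position, feed=0.15, rotation=None, max_force=None): straight line of the TCP; rotation=None keeps the orientation; feed is the mean speed in m/s. With max_force (N) it stops when the force on the tool has changed by that much, and returns True; else False.
- set_joints(angles): joint-space move.
- gripper_to(opening, f_grip=None): finger opening in m; f_grip is the grip in N (None keeps the last); returns when the fingers have stopped.
- hold(seconds).
- inverse_kinematics(position, orientation): joint angles nearest the present ones, or None.
- observe(): the state.
- get_image(name): name is "scene" or "top" or "wrist"; returns (picture, depth): 480x640x3 uint8, red, green, blue; 480x640 float32, m along the optical axis (not along the pixel's ray), 0 where there is no reading.
- get_calibration(name): a dict with "intrinsics" (3x3 intrinsics, pixels), "dist_coeffs" ([k1, k2, p1, p2, k3] as OpenCV has them; the pictures are not rectified), "world_from_camera" (4x4, takes a point from camera to world coordinates). Camera axes: x right, y down, z forward; pixel columns grow to the right and rows downward; lengths in m; the calibration is good to about 2 mm. A picture is of the moment at which its call begins: read the wrist's pose just before it. get_calibration takes no time and is no camera call; for the wrist camera it gives the pose at the moment of the call.
A pose or a line that the arm cannot do raises Unreachable and nothing moves.
- job_done(): hands the job in; it is judged then, once.
The state is a dict: "time_s": time; "q": joint angles; "joint_velocities": joint speeds; "joint_torque": joint torques, N m; "eef_pos": TCP position; "tcp_rot": TCP orientation; "ft_force": force on the tool from outside, world axes, zero at the start; "torque": the same for the moment, N m; "opening": finger opening in m; "grasp_force": force on a finger pad.
Only numpy, scipy, OpenCV 4.12 (cv2) and the standard library are available. Lean on these libraries where they do the work, as an engineer would, in place of code of your own. Each camera call takes 0.05 s, during which the arm holds its last target. There are 200 camera calls.

## Task

Set the height of the brass stop collar with the long thin offcut as the gauge: lay the offcut flat in the stand's channel and slide it in under the collar until its end touches the threaded post. Then spin the knurled collar down onto it until it just bears on the offcut, snug but never pinching it hard, and let go, leaving the offcut nipped in place. Leave the other things on the bench where they are.

Things in the scene. Friction and masses are not known exactly. Their poses are not given: they have to be found in the camera images.
- stand: Stop stand, fixed on the bench: blue base plate 125 x 84 mm, 6 mm thick, carrying a threaded steel post and a channel. Origin on the post axis at bench height, z up; its x axis points along the channel to the post, so the offcut is slid in along +x. The plate reaches from x = -90 to +35 mm.
- post_top (a point): Top of the threaded post (12 mm in diameter), 87 mm above the bench; axes as the stand's.
- channel (a point): Point on the channel floor, 6 mm above the bench, 66 mm before the post axis; axes as the stand's. Two aluminium cheeks, tops 15.5 mm above the bench, form the channel, 38 mm wide, from 10 to 84 mm before the post axis, flared in the outer 14 mm. The offcut is home, its end on the post, when its centre stands over this point.
- collar: Brass collar on the post, 42 mm high. Origin on its axis in the flat underside; z up, turns with it. It starts 4 to 9 mm above an offcut lying in the channel. Clockwise seen from above it goes down, 15 mm a turn (2.4 mm a rad). Thread friction of about 0.08 N m holds it where it is let go.
- collar_nose (a point): Centre of the underside of the collar's plain nose (42 mm in diameter, 22 mm high, faced with cork). Once it meets the offcut the nip grows by about 20 N in the first half millimetre of travel and the resistance to turning by very roughly 0.08 N m for 10 N: feel for it. Snug is 2 to 20 N between collar and offcut; over 25 N is pinching.
- collar_grip (a point): Centre of the collar's knurled grip band (50 mm in diameter, 20 mm high), on the axis, 32 mm above its underside: the place to grip.
- offcut: Long thin pale wooden offcut, 35 x 120 x 18 mm, 80 g, loose. Origin at the centre of its underside, its length along its own y, z up.
- offcut_center (a point): Centre of the long offcut, half-way up (9 mm above its underside), axes as the offcut's. Home in the channel its length lies along the stand's x. To slide it in, hold it across its width about 38 mm from its centre, at the end away from the post: there the fingers stay outside the cheeks.
- short_offcut: Short wooden offcut, 50 x 75 x 25 mm, not needed; leave it. Origin at the centre of its underside.
- mallet: Beech mallet lying on the bench, 110 x 251 x 62 mm, leave it.
- sanding_block: Sanding block, 54 x 107 x 48 mm, leave it.
Things that resemble listed ones, but are neither listed nor needed, are in the scene too. Of the things that look like the stand, the larger one is meant.

How it is judged:
On the way:
1. the long offcut lies in the channel, its end against the post, and the collar not yet bearing on it (x of offcut_center in the frame of stand between -0.069 and -0.062 m and z of offcut_center in the frame of stand below 0.018 m and angle between the y axis of offcut and the x axis of stand, either way round below 0.12 rad and contact force between collar and offcut below 0.5 N), for 0.2 s.
At the end, for the whole second after the job is handed in: The collar bears on the long offcut with 2 to 20 N, the offcut lies flat in the channel, in line with it within 7 degrees and with its end within 4 mm of the post, and all is at rest (contact force between collar and offcut between 2 and 20 N and x of offcut_center in the frame of stand between -0.07 and -0.062 m and z of offcut_center in the frame of stand below 0.018 m and angle between the y axis of offcut and the x axis of stand, either way round below 0.12 rad and linear speed of offcut below 0.01 m/s and angular speed of collar below 0.05 rad/s); the robot touches nothing.
It fails at once if the collar pinches the offcut with more than 25 N (contact force between collar and offcut above 25 N).
It fails at once if a bystander is moved by more than 25 mm (distance of any of short_offcut, mallet, sanding_block from where it was at the start of the episode above 0.025 m).
It also fails if it takes over 72 s, if anything falls off the work surface, if the arm or the gripper's body presses on something with over 40 N, if the wrist force passes 120 N, or if a joint passes its speed limit or range.

## Working session

There is one attempt and no reset: what is moved stays moved. The work goes in short steps, each a Python script; the robot and the scene stay as the last script left them, time stands still between calls to the robot, and variables do not carry over. Pictures are saved under pics/ and viewed, at most 10 in all, crops included, and the job is handed in when it is done.

```bash
mkdir -p pics; ls; python3 - <<'E'
from plant import *
import cv2,numpy as np,pickle
d={}
for n in("scene","top"):
    p,z=get_image(n);d[n]=(p,z,get_calibration(n));cv2.imwrite(f"pics/{n}0.png",p[:,:,::-1])
    print(n,d[n][2])
pickle.dump(d,open("d0.pkl","wb"));print(observe()["time_s"],observe()["ft_force"])
E
```

```text
pics
scene {'intrinsics': array([[458.93978582,   0.        , 322.19266016],
       [  0.        , 458.93978582, 244.18277888],
       [  0.        ,   0.        ,   1.        ]]), 'dist_coeffs': array([-0.07899472,  0.        ,  0.        ,  0.        ,  0.        ]), 'world_from_camera': array([[ 0.90849772, -0.28968777,  0.30118579,  0.34048867],
       [-0.41750858, -0.59843207,  0.68378771, -0.35943216],
       [-0.0178457 , -0.74696723, -0.66462131,  0.6701294 ],
       [ 0.        ,  0.        ,  0.        ,  1.        ]])}
top {'intrinsics': array([[464.52313408,   0.        , 308.94741866],
       [  0.        , 464.52313408, 237.85579973],
       [  0.        ,   0.        ,   1.        ]]), 'dist_coeffs': array([0.04017073, 0.        , 0.        , 0.        , 0.        ]), 'world_from_camera': array([[ 0.01798405, -0.98392262,  0.17768752,  0.480106  ],
       [-0.99955974, -0.02188742, -0.02003177,  0.24762676],
       [ 0.02359883, -0.17724904, -0.98388306,  0.92244533],
       [ 0.        ,  0.        ,  0.        ,  1.        ]])}
0.1 [-0.08704825 -0.72545493  0.33412506]
```

View pics/top0.png

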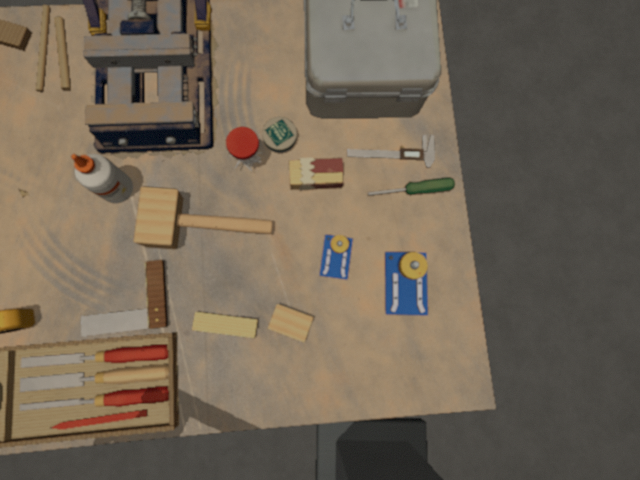

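View pics/scene0.png

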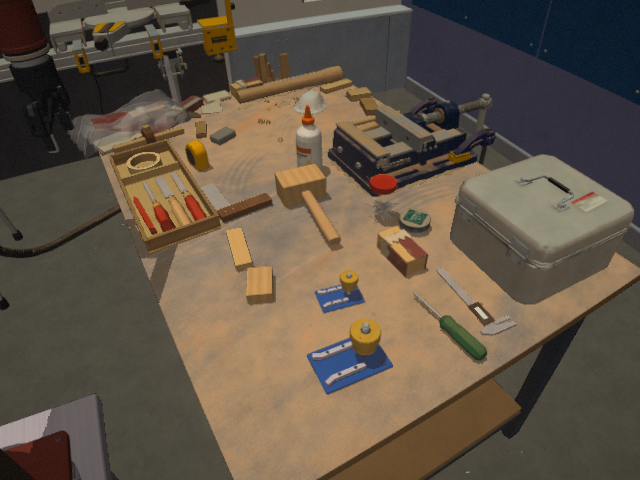

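The top view shows the large stand at (407,283) and the small decoy stand at (336,257). The candidates for the long offcut are the pale one at (225,324), which is about 65x20 px (so about 120x35 mm), the short offcut at (291,322), and two sticks at (42,48) and (62,52) that are too thin. I choose (225,324) and the stand at (407,283).

```bash
cat > h.py <<'E'
from plant import *
import cv2,numpy as np,pickle
def ray(px,c,z):
    u=cv2.undistortPoints(np.float64(px).reshape(-1,1,2),c["intrinsics"],c["dist_coeffs"]).reshape(-1,2)
    T=c["world_from_camera"];d=np.c_[u,np.ones(len(u))]@T[:3,:3].T
    return T[:3,3]+d*((z-T[2,3])/d[:,2])[:,None]
def pts(p,z,c,mask):
    v,u=np.nonzero(mask&(z>0));n=cv2.undistortPoints(np.float64(np.c_[u,v]).reshape(-1,1,2),c["intrinsics"],c["dist_coeffs"]).reshape(-1,2)
    T=c["world_from_camera"];return (np.c_[n,np.ones(len(n))]*z[v,u][:,None])@T[:3,:3].T+T[:3,3]
def big(m,near=None):
    n,l,s,cc=cv2.connectedComponentsWithStats(m.astype(np.uint8))
    i=1+np.argmax(s[1:,4]) ;return l==i
def roi(m,x0,x1,y0,y1):
    r=np.zeros_like(m);r[y0:y1,x0:x1]=m[y0:y1,x0:x1];return r
def rect(m,c,z):
    k=max(cv2.findContours(m.astype(np.uint8),0,cv2.CHAIN_APPROX_NONE)[0],key=cv2.contourArea)
    w=ray(k.reshape(-1,2),c,z);(x,y),(a,b),t=cv2.minAreaRect((w[:,:2]*1000).astype(np.float32))
    if a<b:a,b,t=b,a,t+90
    return np.array([x,y])/1000,a,b,(t+90)%180-90   # centre, long, short mm, long-axis angle deg
E
python3 - <<'E'
from h import *
d=pickle.load(open("d0.pkl","rb"));p,z,c=d["top"]
hsv=cv2.cvtColor(p,cv2.COLOR_RGB2HSV)
H,S,V=cv2.split(hsv)
print(hsv[324,225],hsv[345,225],hsv[310,407],hsv[265,405])
m=big(roi((H>18)&(H<32)&(S>85)&(V>130),185,265,305,345));print("off",m.sum(),rect(m,c,.018))
P=pts(p,z,c,m);print("z",np.median(P[:,2]),P.mean(0))
m=big(roi((H>100)&(H<125)&(S>120),375,440,240,325));print("plate",m.sum(),rect(m,c,.006))
m=big(roi((H>20)&(H<30)&(S>150),395,432,250,285));P=pts(p,z,c,m);zt=np.percentile(P[:,2],80)
print("collar",m.sum(),zt,rect(m,c,zt))
k=pts(p,z,c,roi(np.ones_like(m),404,424,255,275));print("post z",np.sort(k[:,2])[-10:])
s,zs,cs=d["scene"];v=np.zeros((480,800,3),np.uint8)
v[:,:400]=cv2.resize(s[300:400,290:400],(400,480),interpolation=2);v[:,400:]=cv2.resize(p[295:355,180:245],(400,480),interpolation=2)
cv2.imwrite("pics/crop.png",v[:,:,::-1])
E
```

```text
[ 22  99 176] [ 17  48 138] [107 168 137] [ 22 146 175]
off 1178 (array([0.4727002 , 0.38700198]), 119.9296646118164, 35.72275161743164, 83.45984649658203)
z 0.017147654201407847 [0.47298812 0.38718037 0.01655983]
plate 1129 (array([0.5597865 , 0.04379191]), 118.31797790527344, 66.30370330810547, 1.214914083480835)
collar 61 0.07347941942644443 (array([0.59778278, 0.0275979 ]), 39.73241424560547, 13.449518203735352, 44.76476287841797)
post z [0.08674    0.08676495 0.08691951 0.08702389 0.08734101 0.08777268
 0.08790875 0.08807189 0.08818041 0.08941853]
```

View pics/crop.png

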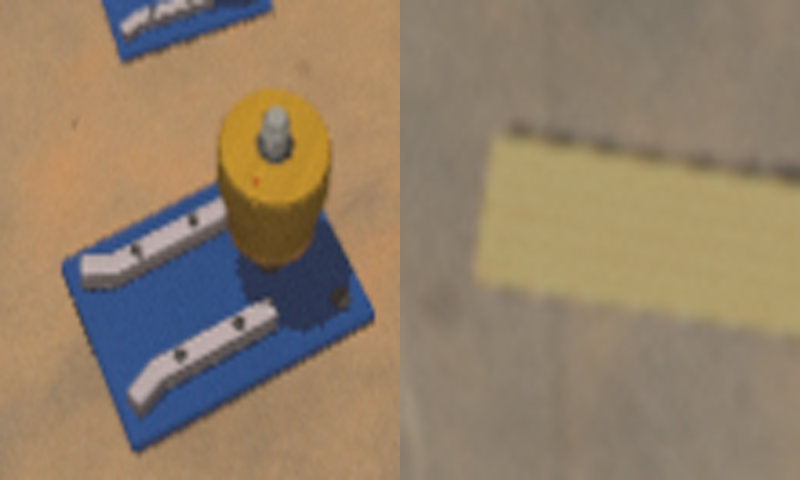

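The crop confirms the large stand with brass collar and the pale long offcut. Next I'll take a wrist look at the stand and then at the offcut.

```bash
python3 - <<'E'
from h import *
d=pickle.load(open("d0.pkl","rb"));p,z,c=d["top"]
H,S,V=cv2.split(cv2.cvtColor(p,cv2.COLOR_RGB2HSV))
def hull(m,c,zz):
    v,u=np.nonzero(m);w=ray(np.c_[u,v],c,zz);(x,y),(a,b),t=cv2.minAreaRect((w[:,:2]*1000).astype(np.float32))
    if a<b:a,b,t=b,a,t+90
    return x,y,a,b,(t+90)%180-90
print("plate top",hull(roi((H>100)&(H<125)&(S>100),375,440,240,325),c,.006))
k=pts(p,z,c,roi(np.ones_like(H)>0,395,432,248,285));k=k[(k[:,2]>.065)&(k[:,2]<.08)];print("collar top",k.mean(0),np.median(k[:,2]),np.ptp(k,0))
for yaw in (83.5,-96.5):
  for pos in ([.47,.35,.1],): print(yaw,inverse_kinematics(pos,[np.pi,0,np.radians(yaw)]))
for yaw in (1.2,-178.8): print(yaw,inverse_kinematics([.48,.03,.1],[np.pi,0,np.radians(yaw)]))
for n,pos,yaw in(("st",[.49,.04,.27],0),("of",[.43,.36,.22],83.5)):
    movep(pos,[np.pi,0,np.radians(yaw)]);hold(.3)
    c=get_calibration("wrist");p,z=get_image("wrist");d[n]=(p,z,c);cv2.imwrite(f"pics/{n}.png",p[:,:,::-1]);print(observe()["time_s"],observe()["q"],observe()["torque"],c["world_from_camera"].round(3))
pickle.dump(d,open("d0.pkl","wb"))
a=np.hstack([cv2.resize(d[n][0],(400,300)) for n in("st","of")]);cv2.imwrite("pics/w.png",a[:,:,::-1])
E
```

```text
plate top (559.96728515625, 35.545265197753906, 120.92320251464844, 79.13465118408203, -0.731170654296875)
collar top [0.58761705 0.03577086 0.07144419] 0.07143401840806812 [0.0509004  0.04971658 0.0127299 ]
83.5 [ 5.05553774e-01  2.56355283e-01  1.74317929e+00 -4.44089210e-16
  1.14205808e+00  6.19000175e-01]
-96.5 [ 0.50555377  0.25635528  1.74317929  0.          1.14205808 -2.52259248]
1.2 [-1.01748719e-01  1.48952857e-02  2.01301768e+00 -4.44089210e-16
  1.11367969e+00  1.44810366e+00]
-178.8 [-0.10174872  0.01489529  2.01301768  0.          1.11367969 -1.693489  ]
2.6917 [-7.85362172e-02 -1.28137657e-01  1.81498627e+00  1.38936358e-06
  1.45482772e+00  1.49162410e+00] [0.04896945 0.01225622 0.04967523] [[ 0.    -0.948 -0.318  0.57 ]
 [-1.    -0.     0.     0.04 ]
 [-0.     0.318 -0.948  0.414]
 [ 0.     0.     0.     1.   ]]
4.2917 [ 5.55123491e-01  7.55463686e-02  1.70906357e+00 -5.67326144e-05
  1.35666069e+00  6.69982064e-01] [-0.04301353 -0.01323814  0.01605875] [[ 0.993 -0.109 -0.037  0.439]
 [-0.116 -0.942 -0.315  0.44 ]
 [-0.001  0.317 -0.948  0.364]
 [ 0.     0.     0.     1.   ]]
```

View pics/w.png

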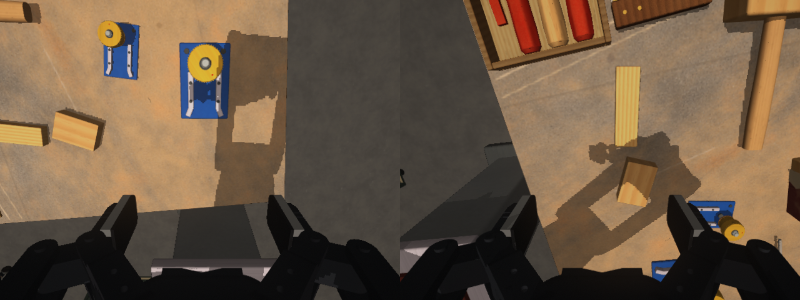

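The left half is the view over the stand, with the plate at about (205,80) and the collar at (206,62) in half-scale pixels. The right half is the view over the offcut, at about (627,105), with the short offcut below it at (637,183). I'll measure both.

```bash
python3 - <<'E'
from h import *
d=pickle.load(open("d0.pkl","rb"))
def hull(m,c,zz):
    v,u=np.nonzero(m);w=ray(np.c_[u,v],c,zz);(x,y),(a,b),t=cv2.minAreaRect((w[:,:2]*1000).astype(np.float32))
    if a<b:a,b,t=b,a,t+90
    return np.round([x,y,a,b,(t+90)%180-90],2)
p,z,c=d["st"];H,S,V=cv2.split(cv2.cvtColor(p,cv2.COLOR_RGB2HSV))
m=roi((H>100)&(H<125)&(S>100),270,385,50,205);print("plate",hull(m,c,.006))
P=pts(p,z,c,roi(H>=0,270,385,50,205));k=P[(P[:,2]>.066)&(P[:,2]<.079)];print("collar top",hull(roi((H>18)&(H<30)&(S>120),270,385,50,205),c,.072),np.median(k[:,2]),k.mean(0))
k=P[P[:,2]>.081];print("post",k.mean(0),k[:,2].max(),len(k))
k=P[(P[:,2]>.012)&(P[:,2]<.018)&(P[:,0]<.555)];print("cheeks",k.mean(0),np.median(k[:,2]),k.min(0),k.max(0))
# cheek inner edges: y histogram along x
for x in np.arange(.505,.56,.01):
    q=np.sort(k[abs(k[:,0]-x)<.004][:,1]); g=np.argmax(np.diff(q)); print(round(x,3),q[0],q[g],q[g+1],q[-1],(q[g]+q[g+1])/2)
p,z,c=d["of"];H,S,V=cv2.split(cv2.cvtColor(p,cv2.COLOR_RGB2HSV))
print(cv2.cvtColor(p,cv2.COLOR_RGB2HSV)[170,364])
m=big(roi((H>18)&(H<32)&(S>85)&(V>130),330,400,90,250));print("off",rect(m,c,.018),np.median(pts(p,z,c,m)[:,2]))
E
```

```text
plate [ 5.5760e+02  3.5560e+01  1.2332e+02  8.2550e+01 -1.4000e-01]
collar top [585.39  35.74  49.51  48.54  15.38] 0.07289977088774566 [0.58571289 0.03552629 0.07286932]
post [0.58522988 0.03574482 0.08717949] 0.08946600420391482 160
cheeks [0.52876771 0.03508785 0.01633408] 0.01637609690320646 [0.50088926 0.00384708 0.012409  ] [0.55483698 0.06727803 0.01799719]
0.505 0.003847080328938955 0.013905301271477346 0.057324162943312836 0.06727803259645262 0.03561473210739509
0.515 0.007321460433828843 0.0172478637879527 0.05499181218079908 0.06484819594953248 0.03611983798437589
0.525 0.008617280497887042 0.017311256946238758 0.05487039147022697 0.06250382168493529 0.03609082420823287
0.535 0.008975292500983747 0.016668252894723675 0.05471639564231703 0.06232978983776506 0.03569232426852035
0.545 0.008187988282883668 0.016816780631940243 0.05465537609910851 0.06311510569195142 0.03573607836552438
0.555 0.008406678644264552 0.016877139035988448 0.054563603895562786 0.06310247745928899 0.03572037146577561
[ 19 148 208]
off (array([0.4702554, 0.387979 ]), 117.4197998046875, 34.36711883544922, 83.50027465820312) 0.018907775594417336
```

```bash
python3 - <<'E'
from h import *
a=np.radians(83.5);g=np.array([.4708,.3878])-.038*np.array([np.cos(a),np.sin(a)])
movep([*g,.10],[np.pi,0,a]);
s=move_l([*g,.003],.12,max_force=8);print("down",s,observe()["eef_pos"])
gripper_to(.02,40);o=observe();print(o["opening"],o["grasp_force"],o["eef_pos"],o["time_s"])
move_l([*g,.11],.2)
movep([.385,.0357,.10],[np.pi,0,0]);hold(.2)
o=observe();print(o["eef_pos"],o["opening"],o["grasp_force"],o["time_s"],o["ft_force"])
for n in ("wrist","top"):
    c=get_calibration(n);p,z=get_image(n);cv2.imwrite(f"pics/held_{n}.png",p[:,:,::-1])
    pickle.dump((p,z,c),open(f"held_{n}.pkl","wb"))
E
```

```text
down False [0.46727959 0.35056506 0.00403753]
0.034243223942066255 41.781397461891174 [0.4670396  0.35030539 0.00364568] 6.3417
[0.38538618 0.0363014  0.10008878] 0.03432216747966552 41.177539229393005 8.4583 [-0.01992983  0.43159639 -0.72044074]
```

View pics/held_wrist.png

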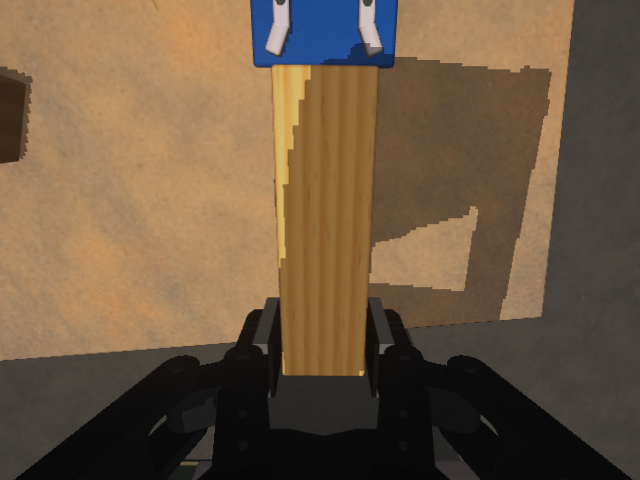

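The offcut is held straight, with its front edge at about (325,65). The channel mouth sits above it, with flared ends at (277,45) and (371,45). I'll check tilt and angle, then insert.

```bash
python3 - <<'E'
from h import *
p,z,c=pickle.load(open("held_wrist.pkl","rb"))
P=pts(p,z,c,roi(np.ones(z.shape)>0,270,385,55,375));P=P[(P[:,2]>.08)]
A=np.linalg.lstsq(np.c_[P[:,:2],np.ones(len(P))],P[:,2],rcond=None)[0]
r=P[:,2]-np.c_[P[:,:2],np.ones(len(P))]@A;P=P[abs(r)<.004];A=np.linalg.lstsq(np.c_[P[:,:2],np.ones(len(P))],P[:,2],rcond=None)[0]
print("slopes",A,np.median(P[:,2]),P.min(0),P.max(0))
(x,y),s,t=cv2.minAreaRect((P[:,:2]*1000).astype(np.float32));print(x,y,s,t)
E
```

```text
slopes [-0.00383262  0.00457775  0.11695483] 0.11543856318132004 [0.362661   0.01239101 0.11267154] [0.48289643 0.05713106 0.12253464]
422.6195983886719 34.42758560180664 (44.736454010009766, 120.20071411132812) 89.30606079101562
```

```bash
python3 - <<'E'
from h import *
y=.0353
move_l([.392,y,.03],.12);move_l([.392,y,.0115],.05)
print(move_l([.45,y,.0112],.06,max_force=10),observe()["eef_pos"],observe()["ft_force"])
s=move_l([.4875,y,.0108],.03,max_force=6);o=observe();print(s,o["eef_pos"],o["ft_force"],o["time_s"])
c=get_calibration("wrist");p,z=get_image("wrist");cv2.imwrite("pics/in.png",p[:,:,::-1]);pickle.dump((p,z,c),open("in.pkl","wb"))
E
```

```text
False [0.45011527 0.03533627 0.01127396] [ 1.2443875   0.57746868 -1.5578603 ]
True [0.48152542 0.03539963 0.0101445 ] [ 0.10480387 -0.30592993 -1.30729077] 11.9167
```

View pics/in.png

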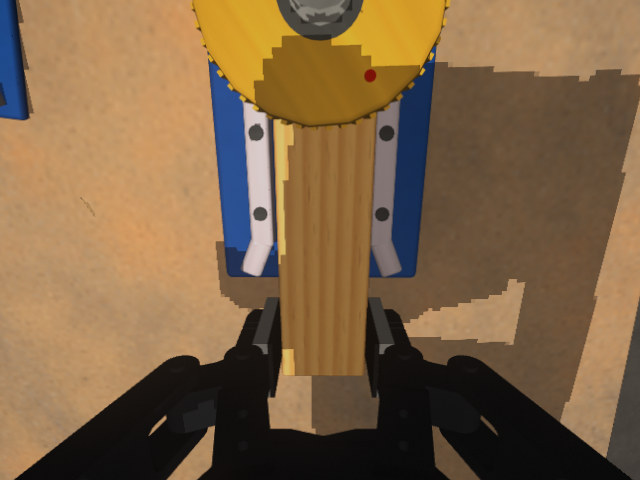

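The offcut is home: the TCP stopped at x = 0.4815, exactly as predicted. It lies between the cheeks, with the collar above it at (320,40). Next I release it and grip the collar at a yaw that leaves a long clockwise range.

```bash
python3 - <<'E'
from h import *
e=observe()["eef_pos"]
gripper_to(.06);move_l([e[0],e[1],.13],.2)
X,Y=.5855,.0357
gripper_to(.085)
movep([X,Y,.14],[np.pi,0,2.85]);hold(.2)
o=observe();print(o["q"],o["eef_pos"],o["time_s"])
ts=[]
for i in range(10): hold(.02);ts.append(observe()["torque"])
print("torque free",np.mean(ts,0),np.std(ts,0))
print(move_l([X,Y,.038],.1,max_force=8),observe()["eef_pos"])
gripper_to(.04,30);hold(.2);o=observe();print(o["opening"],o["grasp_force"],o["eef_pos"],o["ft_force"],o["time_s"])
ts=[]
for i in range(10): hold(.02);ts.append(observe()["torque"])
print("torque grip",np.mean(ts,0),np.std(ts,0))
for n in ["scene"]:
    p,z=get_image(n);v=cv2.resize(p[250:430,260:440],(500,500));cv2.imwrite("pics/grip.png",v[:,:,::-1])
E
```

```text
[-7.35244297e-02  2.10487782e-01  1.71564953e+00 -1.01373634e-05
  1.21540446e+00 -1.35251934e+00] [0.58547215 0.03568551 0.14003882] 16.0667
torque free [ 0.01479757 -0.00692142 -0.01447077] [0.03244455 0.02511364 0.0207901 ]
False [0.58626949 0.03565239 0.03885382]
0.049255196803543635 30.718975961208344 [0.5861302  0.03604678 0.038884  ] [-0.8800755   2.99700107  6.06673418] 18.0167
torque grip [ 0.3899685   0.15526819 -0.01279444] [0.02336371 0.02045529 0.03297901]
```

View pics/grip.png

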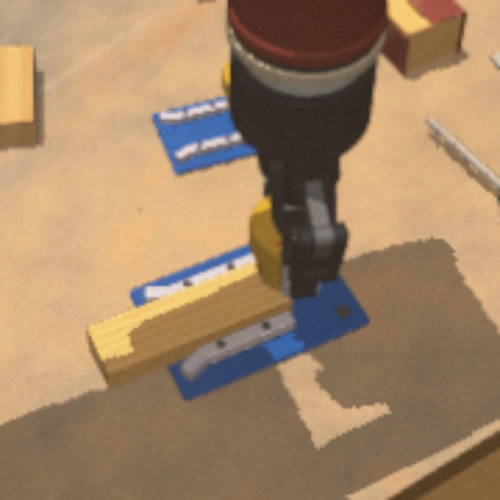

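The gripper holds the collar band and the offcut lies in the channel. Now the coarse turn, reading the torque as it goes.

```bash
cat >> h.py <<'E'
X,Y=.5855,.0357;Y0=2.85;Z0=.038
def to(yaw):
    return move_l([X,Y,Z0-.0024*(Y0-yaw)],.15,rotation=[np.pi,0,yaw])
def tz(n=10):
    t=[]
    for i in range(n): hold(.02);t.append(observe()["torque"][2])
    return np.mean(t)
E
python3 - <<'E'
from h import *
yaw=Y0
for st in [.1,.2,.3,.3,.3,.3,.2]:
    yaw-=st;t=observe()["time_s"];to(yaw);o=observe();dt=o["time_s"]-t;m=tz(10)
    print(round(yaw,2),round(dt,3),m.round(4),observe()["ft_force"].round(1),o["eef_pos"][2].round(4),o["opening"].round(4))
print(observe()["time_s"],observe()["q"][5])
E
```

```text
Traceback (most recent call last):
AttributeError: 'float' object has no attribute 'round'
```

```bash
python3 - <<'E'
from h import *
yaw=Y0-.1
for st in [.2,.3,.3,.3,.3,.2]:
    yaw-=st;t=observe()["time_s"];to(yaw);o=observe();dt=o["time_s"]-t;m=tz(10)
    print(round(yaw,2),round(dt,3),round(float(m),4),np.round(o["ft_force"],1),round(o["eef_pos"][2],4),round(o["opening"],4))
print(observe()["time_s"],observe()["q"][5])
E
```

```text
2.55 0.35 -0.0936 [-0.7  2.7  4.9] 0.0381 0.0494
2.25 0.45 -0.0957 [1.  3.7 5.2] 0.0374 0.0494
1.95 0.45 -0.1008 [1.4 5.4 5.8] 0.0367 0.0494
1.65 0.45 -0.0821 [1.  5.3 5.9] 0.036 0.0493
1.35 0.45 -0.1074 [2.  6.1 3.9] 0.0353 0.0493
1.15 0.35 -0.0899 [2.9 5.2 3.1] 0.0349 0.0491
22.15 0.34464264508964493
```

```bash
python3 - <<'E'
from h import *
yaw=1.15;st=.08;L=[]
while yaw>-.9 and observe()["time_s"]<48:
    yaw-=st;to(yaw);m=-float(tz(12))
    if m>.12:
        m=-(float(tz(20)));
        if m>.12: st=.025
    L.append((round(yaw,3),round(m,3)))
    if m>.155: break
print(L);o=observe();print(o["time_s"],o["q"][5],o["ft_force"],o["opening"],o["eef_pos"])
E
```

```text
[(1.07, 0.085), (0.99, 0.081), (0.91, 0.083), (0.83, 0.082), (0.75, 0.086), (0.67, 0.088), (0.59, 0.086), (0.51, 0.107), (0.43, 0.163)]
26.5333 1.0647279793520847 [4.60509165 5.11780272 3.33457799] 0.049211695487959665 [0.58750096 0.03638785 0.03334281]
```

The torque rose by about 0.07 N m within about 0.1 rad of contact, and both figures suggest a nip of roughly 9 N. I release, retreat and check.

```bash
python3 - <<'E'
from h import *
e=observe()["eef_pos"]
gripper_to(.085);move_l([e[0],e[1],.14],.15)
movep([.46,.0357,.22],[np.pi,0,0]);hold(.3)
c=get_calibration("wrist");p,z=get_image("wrist");cv2.imwrite("pics/end.png",p[:,:,::-1])
P=pts(p,z,c,np.ones(z.shape)>0);r=np.hypot(P[:,0]-X,P[:,1]-Y)
k=P[(r<.024)&(r>.012)&(P[:,2]>.055)];print("collar top",np.median(k[:,2]),"post",np.percentile(P[(r<.004),2],50))
k=P[(P[:,0]<.55)&(abs(P[:,1]-Y)<.022)&(P[:,2]>.019)&(P[:,2]<.03)];print("offcut",np.median(k[:,2]),k[:,0].min(),k[:,1].mean());print(cv2.minAreaRect((k[:,:2]*1000).astype(np.float32)),observe()["time_s"])
E
```

```text
collar top 0.06725626448680963 post 0.08781951809530897
offcut 0.024972467389295788 0.4580037901096603 0.03469462256721305
((503.960205078125, 33.71474838256836), (35.9561882019043, 91.76499938964844), 89.0750732421875) 28.85
```

View pics/end.png

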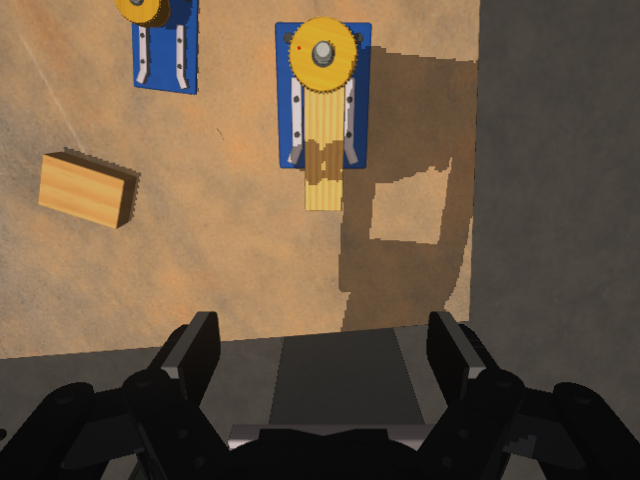

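The offcut is straight in the channel with its near end at (323,210). The collar top sits 42.3 mm above the offcut top, against a collar height of 42 mm, so they are in contact. The robot is clear of everything.

```bash
python3 -c "
from plant import *
print(job_done())"
```

```text
the job is handed in; nothing more can be done
None
```

I handed the job in: the long offcut lies home in the channel against the post, nipped by the collar at an estimated 10 N, inferred from the turning torque. The robot is clear and the clock read about 29 s, but the hand-in returned no verdict.

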